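# Divert the waiting vials into the catch tray

## Robot

A 7-joint arm with a two-finger parallel gripper is mounted at the origin on the work surface. World frame = base frame: x ahead of the robot, y to its left, z up, the work surface at z = 0. Lengths are in mm, angles in rad, forces in N, time in s.
With the tool pointing down it reaches from about 375 to 925 mm from the base axis. Payload 3.1 kg.
Tool frame: the origin (TCP) lies midway between the tips of the shut fingers; the grasp point (between the pads) lies 19 mm behind it; x points along the fingers, y is the direction in which the jaws open and shut, and the axes are right-handed (so a half turn about x gives the same grasp; the last joint's range is limited). The gripper opens to 85 mm and grips with 20 to 120 N. Pads are 22 mm wide; open, the fingers measure 114 mm over their backs; the gripper's body (76 mm by 85 mm) begins 54 mm behind the grasp point. The pads swing forward as they close: fully open they stand 13 mm farther back than shut.
Start: joints at [1.08, 0.383, 0.044, 1.598, -0.018, 1.161, -0.05], TCP at [248.824, -600.491, 231.269] pointing down, gripper open.
Joint ranges: [-2.61, 2.61], [-0.41, 2.15], [-1.48, 1.57], [0, 2.5], [-1.57, 4.71], [0.05, 1.97], [-2.85, 2.85]. Speed limits (rad/s): [2.79, 2.79, 3.14, 3.14, 3.14, 3.14, 3.14].

## Interface

Orientations are given as [roll, pitch, yaw] about the fixed x, y, z axes, in that order (R = Rz(yaw) Ry(pitch) Rx(roll)).
In Python, from cell import observe, read_camera, hand_in gives the robot as it stands.
- The arm moves only by the tool drive_tool, never from a script. Its argument "moves" is a list of rows, each a list of 6 numbers: the shift along the world's x, y, z in cm, then the turn, a rotation vector about the world's x, y, z in rad. A call has 1 to 12 rows; each row shifts and turns the commanded pose from where the row before left it; what a row does not reach is not made up. A row lasts 1/10 s, in which the tool goes at most 50 mm and 8.59 degrees, less where a joint would pass 70% of its speed; a pose out of reach is approached as far as the arm can. A call is refused whole if a number of a shift passes 5 or a number of a turn 0.15, either way. A call with a gripper value outside its range is refused whole. "gripper" is the finger opening in cm, from 0 to 8.54, set as the call begins (left out, the last holds). The fingers move at their own pace and stop on an object; the grip force is fixed at half the most. Time passes only in rows, so rows that do not move let the fingers close. It gives the time, the measured TCP pose, the force and the opening at its end, in the units of the state.
- observe(): the state, without advancing time (a new reading comes with each control period).
- read_camera(name): name is "side" or "top" or "wrist"; returns a dict with "color" (420x560x3 uint8, red, green, blue), "z_map" (420x560 float32, mm along the optical axis (not along the pixel's ray), 0 where there is no reading), "K" (3x3 intrinsics, pixels), "T" (4x4, takes a point from camera to world coordinates). Camera axes: x right, y down, z forward; pixel columns grow to the right and rows downward; lengths in mm; the calibration is good to about 2 mm. The wrist camera is an equidistant fisheye: a pixel r from the principal point sees the ray r / f radians off the axis. A picture is of the moment at which its call begins.
- hand_in(): hands the job in, once; it reports no verdict.
The state is a dict: "t": time; "joint_positions": joint angles; "dq": joint speeds; "joint_torque": joint torques, N m; "tcp_pos": TCP position; "orientation": TCP orientation; "ft_force": force on the tool from outside, world axes, zero at the start; "torque": the same for the moment, N m; "width": finger opening in mm.
Only numpy, scipy, OpenCV 4.12 (cv2) and the standard library are available. Lean on these libraries where they do the work, as an engineer would, in place of code of your own. Each camera call takes 0.05 s, during which the arm holds its last target.

## Task

One chute of the vial feeder is full. With the fingertips, first push the grey catch tray along its runway until it is fully home under the empty chute, then press down the tab at the raised end of the seesaw so that it rocks right over and the three waiting vials roll down that chute into the tray. Pick nothing up, do not touch any vial, and leave the two parked vials and everything standing around where they are.

Things in the scene. Friction and masses are not known exactly. Their poses are not given: they have to be found in the camera images.
- feeder: Fixed vial feeder: grey base plate (130 x 330 mm), a white seesaw trough on a pivot in its middle, a short sloping chute at each end, and a runway for the tray on the -y side. Origin at bench height under the pivot; y runs along the lane towards the full chute (+y, two parked vials behind an upright plate that closes its mouth), x across it away from the robot. The empty chute is at -y. All is below 115 mm.
- gate (a joint): Angle of the seesaw trough (rad): 0 = tipped towards the full chute (+y end low), 0.40 = tipped all the way to the empty chute (-y end low). It rests by gravity at either end, flips by itself past about half-way once the vials run, and takes about 1 to 3 N at the press tab; hard stops at both ends.
- press_tab (a point): Centre of the top of the flat white tab (36 x 36 mm, 5 mm thick) on the robot side (-x) of the trough near its raised -y end, 85 mm from the pivot. Press it straight down with a fingertip: its top goes from 85 to 51 mm above the bench, drifting at most 3 mm along y. The trough wall, 18 mm from the tab centre, is 22 mm higher than the tab.
- tray: Loose open grey catch tray, 84 (x) by 125 mm (y), about 0.6 kg, floor 5 mm, walls: sides 35, chute side (+y) 15, outer side (-y) 50 mm high. Origin at the centre of its underside, axes as the feeder. It slides between the runway rails (8 mm high, 91 mm apart inside, ending 415 mm from the pivot) and starts 45 to 95 mm short of home.
- tray_push (a point): Point on the outer face of the tray's high -y wall, in its middle, 25 mm above the bench: pushing here towards +y of the feeder slides the tray home with about 2 to 10 N.
- tray_home (a point): Fixed point on the bench: where the tray's origin lies when it is fully home against the stop under the empty chute (225.5 mm from the pivot along -y of the feeder). The chute lip, 29 mm up, then reaches 22 mm over the tray.
- vial1: Capped amber vial, 24 mm diameter, 50 mm long, 30 g, lying across the lane; one of three waiting on the low +y arm of the seesaw, to be fed into the tray. Origin at the vial's centre, its x along the vial.
- vial2: Capped amber vial, 24 mm diameter, 50 mm long, 30 g, lying across the lane; one of three waiting on the low +y arm of the seesaw, to be fed into the tray. Origin at the vial's centre, its x along the vial.
- vial3: Capped amber vial, 24 mm diameter, 50 mm long, 30 g, lying across the lane; one of three waiting on the low +y arm of the seesaw, to be fed into the tray. Origin at the vial's centre, its x along the vial.
- parked1: Capped amber vial, 24 mm diameter, 50 mm long, 30 g, lying across the lane; one of two parked in the full +y chute; they stay there. Origin at the vial's centre, its x along the vial.
- parked2: Capped amber vial, 24 mm diameter, 50 mm long, 30 g, lying across the lane; one of two parked in the full +y chute; they stay there. Origin at the vial's centre, its x along the vial.
- spare: Capped vial standing upright beside the feeder (24 mm diameter, 50 mm high). Stands loose beside the work; leave it alone. Origin at the centre of its underside.
- tube: White centrifuge tube with a blue cap, 32 mm diameter, 105 mm high. Stands loose beside the work; leave it alone. Origin at the centre of its underside.
- jar: Small clear jar with a white lid, 48 mm diameter, 55 mm high. Stands loose beside the work; leave it alone. Origin at the centre of its underside.
- beaker: Glass beaker, 60 mm diameter, 75 mm high. Stands loose beside the work; leave it alone. Origin at the centre of its underside.
- tipbox: Blue pipette-tip box, 85 x 120 mm, 50 mm high. Stands loose beside the work; leave it alone. Origin at the centre of its underside.
Mind the look-alikes: they are no part of the job. What is shaped like the vial3 but yellow is not meant.

How it is judged:
By the outcome, as a careful person would: the job done as asked, in the order asked, and still so for the second after the job is handed in, with the robot touching nothing.
It also fails if it takes over 42 s, if anything falls off the work surface, if the arm or the gripper's body presses on something with over 40 N, if the wrist force passes 120 N, or if a joint passes its speed limit or range.

## Working session

There is one attempt and no reset: what is moved stays moved. The work goes in short steps, Python scripts to look and compute and a tool call to move; the robot and the scene stay as the last step left them, time stands still between calls to the robot, and variables do not carry over. Pictures are saved under pics/ and viewed, and the job is handed in when it is done.

Besides the shell and the picture viewer there is one more tool, called after ">>>" in YAML: its name, and indented under it one key for each argument. drive_tool: Moves the arm, as the interface text tells. Its arguments: {"type":"object","properties":{"moves":{"type":"array","items":{"type":"array","items":{"type":"number"}}},"gripper":{"type":"number"}},"required":["moves"]}

```bash
mkdir -p pics; ls; python3 - <<'E'
from cell import observe, read_camera
import cv2
print(observe())
for n in ("side","top","wrist"):
    c=read_camera(n); cv2.imwrite(f"pics/{n}0.png",c["color"][:,:,::-1]); print(n,c["K"],c["T"])
    import numpy as np; np.savez(f"{n}0.npz",**c)
E
```

```text
pics
{'t': 0.0, 'joint_positions': array([ 1.08020118,  0.38384274,  0.04384246,  1.59959084, -0.01792215,
        1.16121314, -0.04989837]), 'dq': array([-0.00043667,  0.00019679,  0.00147297, -0.00017197, -0.00115288,
        0.00015698,  0.00011975]), 'joint_torque': array([-2.46591168e-05, -4.33465433e+01,  1.02487218e+00, -2.49510652e+01,
        1.05551761e-02,  1.12221338e-02, -7.11658060e-06]), 'tcp_pos': array([ 248.43101955, -599.61692411,  229.87449211]), 'orientation': array([-1.52340693,  1.56813487,  2.01104525]), 'ft_force': array([ 0.84273482, -0.07321786,  0.42111329]), 'torque': array([ 0.02515225, -0.01792524,  0.00275036]), 'width': 85.24369917395113}
side [[475.51782654   0.         284.82983817]
 [  0.         475.51782654 210.67571819]
 [  0.           0.           1.        ]] [[-9.70017744e-01 -1.26306892e-01  2.07634644e-01  3.33537262e+02]
 [-2.42986838e-01  4.87179530e-01 -8.38816727e-01  8.97306826e+02]
 [ 4.79298518e-03 -8.64119595e-01 -5.03263701e-01  5.76878161e+02]
 [ 0.00000000e+00  0.00000000e+00  0.00000000e+00  1.00000000e+00]]
top [[407.75490445   0.         279.52690602]
 [  0.         407.75490445 212.20511603]
 [  0.           0.           1.        ]] [[ 2.72856307e-02 -9.80952636e-01  1.92321138e-01  3.43450149e+02]
 [-9.99625021e-01 -2.72193483e-02  2.98723114e-03  8.13271299e+01]
 [ 2.30452377e-03 -1.92330530e-01 -9.81327497e-01  1.06491598e+03]
 [ 0.00000000e+00  0.00000000e+00  0.00000000e+00  1.00000000e+00]]
wrist [[325.1922621    0.         279.77488181]
 [  0.         325.1922621  208.07822304]
 [  0.           0.           1.        ]] [[ 3.83108894e-01 -8.79337957e-01 -2.82829158e-01  3.19058675e+02]
 [-9.23700844e-01 -3.65396813e-01 -1.15160409e-01 -5.71510898e+02]
 [-2.07995433e-03  3.05368508e-01 -9.52231982e-01  3.72739129e+02]
 [ 0.00000000e+00  0.00000000e+00  0.00000000e+00  1.00000000e+00]]
```

View pics/side0.png

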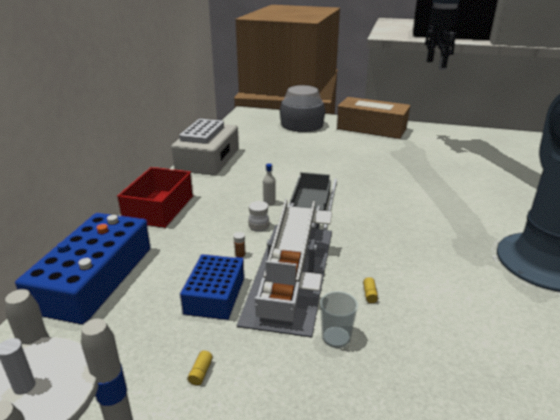

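View pics/top0.png

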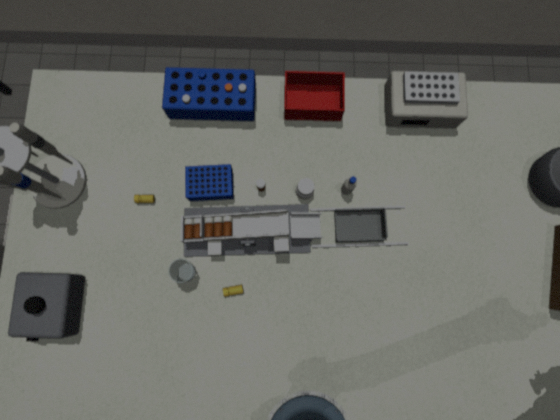

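View pics/wrist0.png

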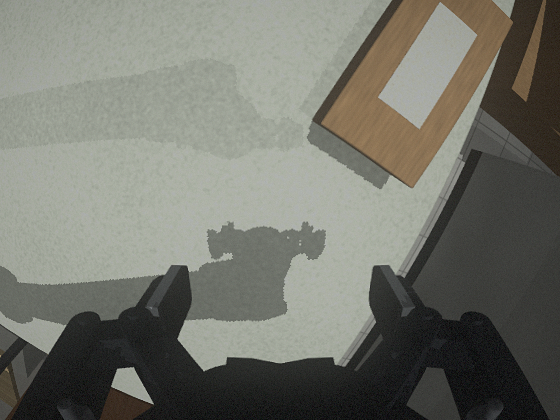

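```bash
cat > h.py <<'E'
import numpy as np, cv2
def load(n): return dict(np.load(n+".npz"))
def plane(c,u,v,z):
    K,T=c["K"],c["T"]; d=T[:3,:3]@np.array([(u-K[0,2])/K[0,0],(v-K[1,2])/K[1,1],1]); o=T[:3,3]
    return o+d*(z-o[2])/d[2]
def dep(c,u,v):
    K,T=c["K"],c["T"]; z=c["z_map"][int(v),int(u)]
    return T[:3,:3]@(z*np.array([(u-K[0,2])/K[0,0],(v-K[1,2])/K[1,1],1]))+T[:3,3]
def cloud(c):
    K,T=c["K"],c["T"]; h,w=c["z_map"].shape; u,v=np.meshgrid(np.arange(w),np.arange(h)); z=c["z_map"]
    p=np.stack([(u-K[0,2])/K[0,0]*z,(v-K[1,2])/K[1,1]*z,z],-1)
    P=p@T[:3,:3].T+T[:3,3]; P[z==0]=np.nan; return P
def proj(c,p):
    q=np.linalg.inv(c["T"])@np.append(p,1); r=c["K"]@(q[:3]/q[2]); return r[:2]
E
python3 - <<'E'
from h import *
t=load("top0"); s=load("side0")
im=t["color"][170:290,170:420,::-1]; cv2.imwrite("pics/topz.png",cv2.resize(im,None,fx=3.2,fy=3.2,interpolation=cv2.INTER_CUBIC))
im=s["color"][160:350,220:360,::-1]; cv2.imwrite("pics/sidez.png",cv2.resize(im,None,fx=3.1,fy=3.1,interpolation=cv2.INTER_CUBIC))
np.set_printoptions(precision=1,suppress=True)
P=cloud(t)
for v in range(205,250,3): print(v,[tuple(P[v,u].round(0).astype(int)) for u in (330,345,360,375,382,388)])
E
```

```text
205 [(np.int64(576), np.int64(-50), np.int64(-2)), (np.int64(576), np.int64(-90), np.int64(1)), (np.int64(577), np.int64(-129), np.int64(3)), (np.int64(579), np.int64(-170), np.int64(1)), (np.int64(579), np.int64(-189), np.int64(0)), (np.int64(580), np.int64(-205), np.int64(0))]
208 [(np.int64(566), np.int64(-49), np.int64(5)), (np.int64(566), np.int64(-88), np.int64(11)), (np.int64(562), np.int64(-123), np.int64(34)), (np.int64(563), np.int64(-161), np.int64(36)), (np.int64(564), np.int64(-180), np.int64(32)), (np.int64(570), np.int64(-202), np.int64(9))]
211 [(np.int64(560), np.int64(-50), np.int64(-4)), (np.int64(557), np.int64(-87), np.int64(17)), (np.int64(559), np.int64(-128), np.int64(10)), (np.int64(562), np.int64(-169), np.int64(4)), (np.int64(557), np.int64(-181), np.int64(27)), (np.int64(563), np.int64(-204), np.int64(0))]
214 [(np.int64(-9223372036854775808), np.int64(-9223372036854775808), np.int64(-9223372036854775808)), (np.int64(551), np.int64(-89), np.int64(6)), (np.int64(553), np.int64(-129), np.int64(2)), (np.int64(553), np.int64(-168), np.int64(4)), (np.int64(549)
[... 2533 characters left out ...]
 np.int64(-185), np.int64(6)), (np.int64(483), np.int64(-202), np.int64(2))]
244 [(np.int64(472), np.int64(-51), np.int64(-5)), (np.int64(471), np.int64(-88), np.int64(10)), (np.int64(472), np.int64(-127), np.int64(10)), (np.int64(474), np.int64(-167), np.int64(5)), (np.int64(474), np.int64(-185), np.int64(5)), (np.int64(474), np.int64(-200), np.int64(10))]
247 [(np.int64(463), np.int64(-50), np.int64(2)), (np.int64(464), np.int64(-89), np.int64(1)), (np.int64(465), np.int64(-129), np.int64(-2)), (np.int64(466), np.int64(-168), np.int64(1)), (np.int64(467), np.int64(-186), np.int64(-1)), (np.int64(467), np.int64(-202), np.int64(1))]<stdin>:7: RuntimeWarning: invalid value encountered in cast
```

View pics/topz.png

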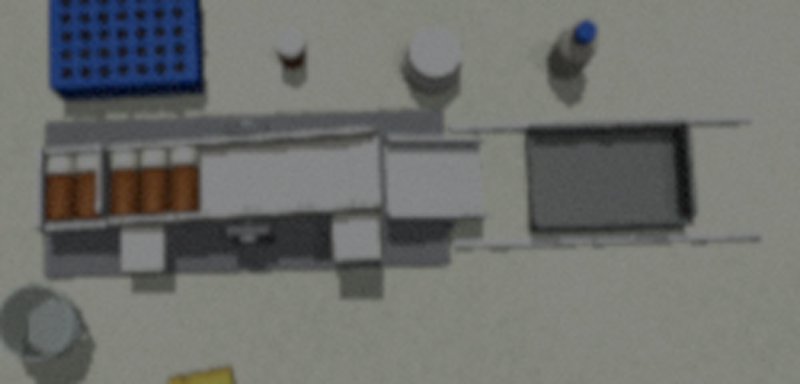

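View pics/sidez.png

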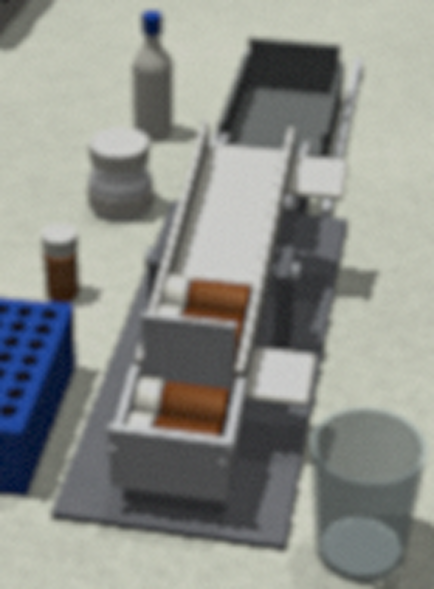

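```bash
python3 - <<'E'
from h import *
np.set_printoptions(precision=1,suppress=True)
t=load("top0"); s=load("side0")
f=lambda a,b,z:plane(t,170+(a-1.1)/3.2,170+(b-1.1)/3.2,z)
g=lambda a,b,z:plane(s,220+(a-1.1)/3.1,160+(b-1.1)/3.1,z)
print("plate",[f(*q,4) for q in((47,123),(443,110),(450,262),(47,277))])
print("plate side",[g(*q,4) for q in((55,515),(285,545),(346,222))])
print("rail ends",f(750,122,8),f(760,239,8))
print("tab",[f(*q,85) for q in((332,215),(379,214),(381,261),(334,263),(356,238))])
print("tab side",[g(*q,85) for q in((302,158),(342,160),(340,198),(298,192),(320,176))])
print("tab2 side",g(283,375,51),"top",f(142,250,51))
print("tray out wall",f(686,124,50),f(692,227,50), "side",g(251,41,50),g(340,46,50))
P,Q=cloud(t),cloud(s)
for n,A,z0,(u,v),(u2,v2) in (("top",P,85,(281,244),(215,248)),("side",Q,85,(323,216),(311,282))):
    print(n,np.nanmedian(A[v-3:v+4,u-3:u+4].reshape(-1,3),0),np.nanmedian(A[v2-3:v2+4,u2-3:u2+4].reshape(-1,3),0))
E
```

```text
plate [array([555.5, 337.5,   4. ]), array([575.6,   9.1,   4. ]), array([449.3,   1.7,   4. ]), array([428.2, 328.3,   4. ])]
plate side [array([553.6, 337.5,   4. ]), array([427.7, 328.4,   4. ]), array([447.5,   4.9,   4. ])]
rail ends [ 571.7 -244.8    8. ] [ 474.6 -249.9    8. ]
tab [array([474.3,  97.5,  85. ]), array([476.1,  61.9,  85. ]), array([440.6,  59.6,  85. ]), array([438.1,  94.9,  85. ]), array([457.4,  78.8,  85. ])]
tab side [array([472.3,  60.6,  85. ]), array([446.2,  56.5,  85. ]), array([439.6, 104.2,  85. ]), array([466.8, 103.7,  85. ]), array([456.7,  80.5,  85. ])]
tab2 side [446.9 245.9  51. ] top [447.4 245.   51. ]
tray out wall [ 559.6 -180.9   50. ] [ 477.3 -183.8   50. ] side [ 558.5 -176.8   50. ] [ 486. -186.   50.]
top [457.4  78.6  85.2] [446.8 242.4  51.7]
side [456.6  78.4  84.5] [446.  249.5  50.6]
```

```bash
python3 - <<'E'
from cell import observe
from scipy.spatial.transform import Rotation as R
import numpy as np
np.set_printoptions(precision=3,suppress=True)
o=observe(); M=R.from_euler('xyz',o['orientation']).as_matrix(); print(M)
pv=np.array([502.2,169.2]); a=0.061
y=np.array([-np.sin(a),np.cos(a)]);x=np.array([np.cos(a),np.sin(a)])
print("push",pv-352*y,"home face",pv-288*y,"standoff",pv-395*y,"tab",pv-85*y-50*x, "tcp",o['tcp_pos'])
E
```

```text
[[-0.001  0.383 -0.924]
 [ 0.002 -0.924 -0.383]
 [-1.    -0.002  0.   ]]
push [ 523.659 -182.145] home face [ 519.757 -118.264] standoff [ 526.28  -225.065] tab [457.475  81.31 ] tcp [ 248.537 -599.813  230.167]
```

>>> drive_tool:
  moves:
    - [2.5, 3.4, 0, 0, 0, 0.112]
    - [2.5, 3.4, 0, 0, 0, 0.112]
    - [2.5, 3.4, 0, 0, 0, 0.112]
    - [2.5, 3.4, 0, 0, 0, 0.112]
    - [2.5, 3.4, 0, 0, 0, 0.112]
    - [2.5, 3.4, 0, 0, 0, 0.112]
    - [2.5, 3.4, 0, 0, 0, 0.112]
    - [2.5, 3.4, 0, 0, 0, 0.112]
    - [2.5, 3.4, 0, 0, 0, 0.112]
    - [2.5, 3.4, 0, 0, 0, 0.112]
    - [2.5, 3.4, 0, 0, 0, 0.112]
    - [0, 0, 0, 0, 0, 0]
  gripper: 0

```text
t: 1.35
tcp_pos: [528.1, -217.6, 231.5]
orientation: [2.524, 1.565, 1.022]
ft_force: [0.1, -0.1, 0.4]
width: -0.2
```

>>> drive_tool:
  moves:
    - [-0.1, -0.5, -3, 0, 0, 0]
    - [0, -0.5, -3, 0, 0, 0]
    - [0, 0, -3, 0, 0, 0]
    - [0, 0, -3, 0, 0, 0]
    - [0, 0, 0, 0, 0, 0]
    - [0, 0, 0, 0, 0, 0]

```text
t: 1.95
tcp_pos: [522.2, -236.6, 111.0]
orientation: [-2.046, 1.569, 2.72]
ft_force: [1.4, 0.2, 0.5]
width: 0.3
```

```bash
python3 - <<'E'
from cell import observe, read_camera
from scipy.spatial.transform import Rotation as R
import cv2,numpy as np
for n in ("side","top","wrist"):
    c=read_camera(n); cv2.imwrite(f"pics/{n}1.png",c["color"][:,:,::-1]); np.savez(f"{n}1.npz",**c)
o=observe();print(o['tcp_pos'],R.from_euler('xyz',o['orientation']).as_matrix().round(3),o['joint_positions'])
a=cv2.imread("pics/wrist1.png");b=cv2.imread("pics/side1.png")[100:310,180:460]
cv2.imwrite("pics/c1.png",np.vstack([cv2.resize(a,(480,360))[:,:],cv2.resize(b,(480,240))[:240]]) )
E
```

```text
[ 524.47213793 -237.18582317  113.44927583] [[ 0.004  0.999  0.054]
 [-0.002  0.054 -0.999]
 [-1.     0.003  0.002]] [ 0.64460628  0.40130041 -0.34794617  1.86478042  0.17131302  0.90048856
  0.2696333 ]
```

View pics/c1.png

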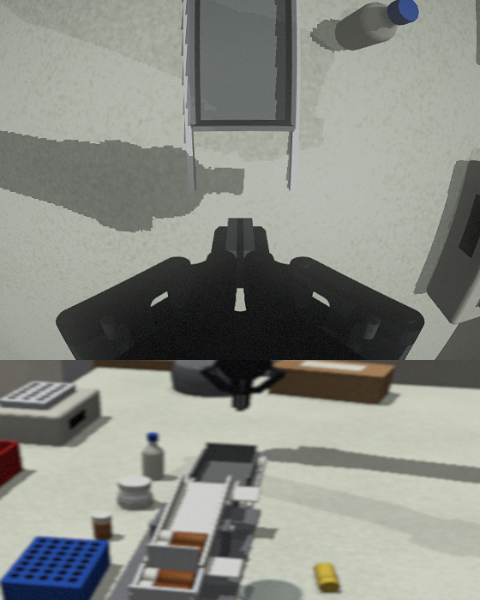

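>>> drive_tool:
  moves:
    - [0, 0, -3, 0, 0, 0]
    - [0, 0, -3, 0, 0, 0]
    - [0, 0, -2, 0, 0, 0]
    - [0, 0, -0.9, 0, 0, 0]
    - [0, 0, 0, 0, 0, 0]
    - [0, 0, 0, 0, 0, 0]

```text
t: 2.7
tcp_pos: [524.3, -237.0, 23.8]
orientation: [1.114, 1.568, -0.402]
ft_force: [0.4, 0.6, 0.4]
width: -0.0
```

>>> drive_tool:
  moves:
    - [0, 1.0, 0, 0, 0, 0]
    - [0, 1.2, 0, 0, 0, 0]
    - [-0.1, 1.0, 0, 0, 0, 0]
    - [0, 0.6, 0, 0, 0, 0]
    - [0, 0.6, 0, 0, 0, 0]
    - [0, 0.6, 0, 0, 0, 0]
    - [-0.1, 0.6, 0, 0, 0, 0]
    - [0, 0.6, 0, 0, 0, 0]
    - [0, 0, 0, 0, 0, 0]

```text
t: 3.6
tcp_pos: [521.4, -174.1, 22.8]
orientation: [1.336, 1.57, -0.181]
ft_force: [-0.5, -1.9, 3.5]
width: -0.1
```

Contact is made (about -2 to -4 N). I continue to about y = -138, then slowly.

>>> drive_tool:
  moves:
    - [0, 0.6, 0, 0, 0, 0]
    - [-0.1, 0.6, 0, 0, 0, 0]
    - [0, 0.6, 0, 0, 0, 0]
    - [0, 0.6, 0, 0, 0, 0]
    - [-0.1, 0.5, 0, 0, 0, 0]
    - [0, 0.4, 0, 0, 0, 0]
    - [0, 0.2, 0, 0, 0, 0]
    - [0, 0, 0, 0, 0, 0]

```text
t: 4.4
tcp_pos: [519.3, -140.1, 22.7]
orientation: [0.737, 1.57, -0.78]
ft_force: [-0.2, -4.8, 4.3]
width: -0.0
```

>>> drive_tool:
  moves:
    - [0, 0.3, 0, 0, 0, 0]
    - [0, 0.2, 0, 0, 0, 0]
    - [0, 0, 0, 0, 0, 0]

```text
t: 4.7
tcp_pos: [519.4, -136.0, 22.7]
orientation: [0.56, 1.569, -0.958]
ft_force: [0.3, -5.7, 3.7]
width: -0.3
```

>>> drive_tool:
  moves:
    - [0, 0.3, 0, 0, 0, 0]
    - [0, 0.2, 0, 0, 0, 0]
    - [0, 0, 0, 0, 0, 0]

```text
t: 5.0
tcp_pos: [520.7, -135.5, 23.1]
orientation: [0.565, 1.563, -0.955]
ft_force: [3.9, -11.4, 0.4]
width: -0.4
```

>>> drive_tool:
  moves:
    - [0, 0.2, 0, 0, 0, 0]
    - [0, 0.1, 0, 0, 0, 0]
    - [0, 0, 0, 0, 0, 0]

```text
t: 5.3
tcp_pos: [520.7, -135.4, 23.3]
orientation: [0.425, 1.56, -1.098]
ft_force: [3.1, -15.0, 0.6]
width: 0.3
```

>>> drive_tool:
  moves:
    - [0, 0.2, 0, 0, 0, 0]
    - [0, 0.2, 0, 0, 0, 0]
    - [0, 0, 0, 0, 0, 0]

```text
t: 5.6
tcp_pos: [520.7, -135.3, 23.8]
orientation: [0.307, 1.556, -1.218]
ft_force: [1.4, -20.7, 2.4]
width: -0.1
```

```bash
python3 - <<'E'
from cell import observe, read_camera
import cv2,numpy as np
for n in ("side","top","wrist"):
    c=read_camera(n); cv2.imwrite(f"pics/{n}2.png",c["color"][:,:,::-1]); np.savez(f"{n}2.npz",**c)
a=cv2.imread("pics/wrist2.png");b=cv2.imread("pics/top2.png")[180:280,270:420]
cv2.imwrite("pics/c2.png",np.vstack([cv2.resize(a,(400,300)),cv2.resize(b,(400,266),interpolation=cv2.INTER_CUBIC)]) )
print(observe()['tcp_pos'])
E
```

```text
[ 520.75268217 -135.35142925   23.74479119]
```

View pics/c2.png

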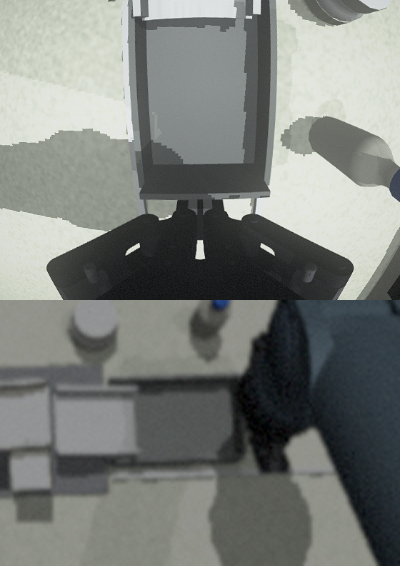

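View pics/side2.png

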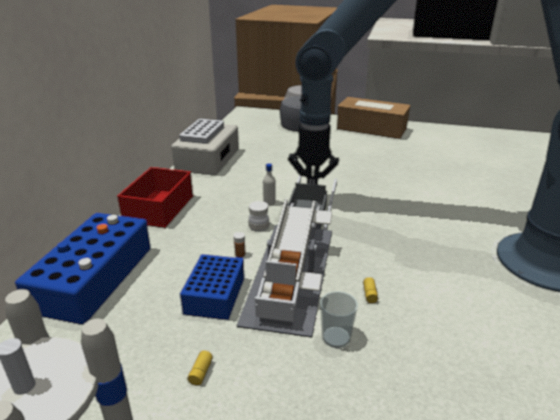

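The tray slid under the lip and stopped hard: the force rose from 5 to 21 N with no motion. I back off, lift clear and measure it.

>>> drive_tool:
  moves:
    - [0, -1.5, 0, 0, 0, 0]
    - [0, -2.5, 0, 0, 0, 0]
    - [0, -2.5, 1, 0, 0, 0]
    - [0, -1, 4, 0, 0, 0]
    - [0, 0, 5, 0, 0, 0]
    - [0, 0, 5, 0, 0, 0]
    - [0, 0, 4, 0, 0, 0]
    - [0, 0, 0, 0, 0, 0]

```text
t: 6.55
tcp_pos: [523.4, -195.6, 218.5]
orientation: [1.402, 1.559, -0.112]
ft_force: [1.3, 0.1, 0.8]
width: 0.0
```

```bash
python3 - <<'E'
from cell import observe, read_camera
import cv2,numpy as np
for n in ("side","top"):
    c=read_camera(n); cv2.imwrite(f"pics/{n}3.png",c["color"][:,:,::-1]); np.savez(f"{n}3.npz",**c)
b=cv2.imread("pics/top3.png")[180:280,260:410]
cv2.imwrite("pics/c3.png",cv2.resize(b,(750,500),interpolation=cv2.INTER_CUBIC)) 
c=cv2.imread("pics/side3.png")[160:260,260:360]
cv2.imwrite("pics/c3s.png",cv2.resize(c,(500,500),interpolation=cv2.INTER_CUBIC)) 
o=observe();print(o['tcp_pos'],o['ft_force'])
E
```

```text
[ 519.1405854  -195.14427267  212.46701665] [-0.52880534  0.45260801 -0.15596977]
```

View pics/c3.png

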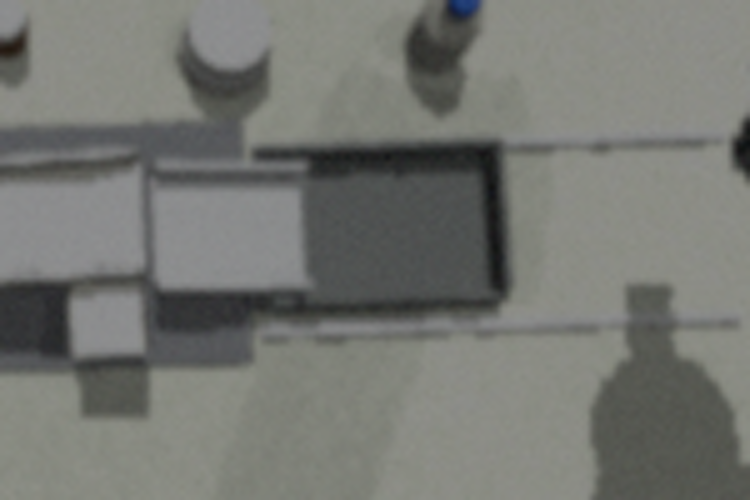

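View pics/c3s.png

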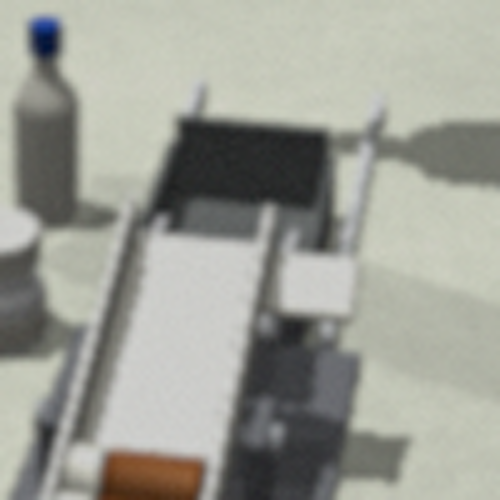

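```bash
python3 - <<'E'
from h import *
t=load("top3"); s=load("side3")
pv=np.array([502.2,169.2]); a=0.061
y=np.array([-np.sin(a),np.cos(a)])
f=lambda p,q,z:plane(t,260+(p-2)/5,180+(q-2)/5,z)
g=lambda p,q,z:plane(s,260+(p-2)/5,160+(q-2)/5,z)
for n,p in (("wall",f(501,143,50)),("wall",f(508,297,50)),("wallS",g(180,120,50)),("wallS",g(330,130,50)),("lip",f(305,230,29)),("inner +y edge side wall top",f(253,152,35)),
 ("railend",f(738,322,8)),("plate -y far",f(242,122,4)),("plate -y near",f(254,362,4))):
    print(n,p.round(1),"lane",((p[:2]-pv)@y).round(1))
E
```

```text
wall [ 558.4 -119.3   50. ] lane -291.4
wall [ 479.6 -122.    50. ] lane -289.3
wallS [ 557.4 -114.8   50. ] lane -286.9
wallS [ 484.6 -122.8   50. ] lane -290.4
lip [514.3 -22.1  29. ] lane -191.7
inner +y edge side wall top [553.3   5.6  35. ] lane -166.4
railend [ 475.5 -250.     8. ] lane -416.8
plate -y far [575.7   9.4   4. ] lane -164.0
plate -y near [448.1   1.4   4. ] lane -164.2
```

Tray wall at lane -289.5 ± 2 against 288 expected: home within calibration. There are two white tabs: top (281,244), z = 85, 85 mm on the -y side (raised), and top (215,248), z = 51, on the +y side. The first matches the description, and the enlarged crops above confirm it. I move above it now.

>>> drive_tool:
  moves:
    - [-0.6, 2.3, 0, 0, 0, -0.13]
    - [-0.6, 2.3, 0, 0, 0, -0.13]
    - [-0.6, 2.3, 0, 0, 0, -0.13]
    - [-0.6, 2.3, 0, 0, 0, -0.13]
    - [-0.6, 2.3, 0, 0, 0, -0.13]
    - [-0.6, 2.3, 0, 0, 0, -0.13]
    - [-0.6, 2.3, 0, 0, 0, -0.13]
    - [-0.6, 2.3, 0, 0, 0, -0.13]
    - [-0.6, 2.3, 0, 0, 0, -0.13]
    - [-0.6, 2.3, 0, 0, 0, -0.13]
    - [-0.6, 2.3, 0, 0, 0, -0.13]
    - [-0.2, 2.3, 0, 0, 0, -0.13]

```text
t: 7.85
tcp_pos: [447.2, 80.0, 209.1]
orientation: [-0.101, 1.563, 3.102]
ft_force: [0.9, 0.5, -0.2]
width: -0.3
```

>>> drive_tool:
  moves:
    - [0, 0, -3, 0, 0, 0]
    - [0, 0, -3, 0, 0, 0]
    - [0, 0, 0, 0, 0, 0]
    - [0, 0, 0, 0, 0, 0]
    - [0, 0, 0, 0, 0, 0]

```text
t: 8.35
tcp_pos: [451.0, 78.9, 152.7]
orientation: [-1.894, 1.57, 1.312]
ft_force: [0.4, -0.7, 0.7]
width: 0.3
```

```bash
python3 - <<'E'
from cell import observe, read_camera
from scipy.spatial.transform import Rotation as R
import cv2,numpy as np
for n in ("side","wrist"):
    c=read_camera(n); cv2.imwrite(f"pics/{n}4.png",c["color"][:,:,::-1]); np.savez(f"{n}4.npz",**c)
b=cv2.imread("pics/side4.png")[120:320,230:400]
cv2.imwrite("pics/c4.png",np.hstack([cv2.resize(b,(340,400),interpolation=cv2.INTER_CUBIC),cv2.resize(cv2.imread("pics/wrist4.png"),(460,400))]))
for i in range(4): o=observe();print(o['tcp_pos'])
print(R.from_euler('xyz',o['orientation']).as_matrix().round(3),o['joint_positions'])
E
```

```text
[451.82180351  78.73701464 153.45109705]
[451.82180351  78.73701464 153.45109705]
[451.82180351  78.73701464 153.45109705]
[451.82180351  78.73701464 153.45109705]
[[ 0.002  0.064 -0.998]
 [ 0.    -0.998 -0.064]
 [-1.    -0.    -0.002]] [ 0.21231573  0.14771432 -0.50157862  2.09672319  0.08964715  0.91480649
 -1.84552437]
```

View pics/c4.png

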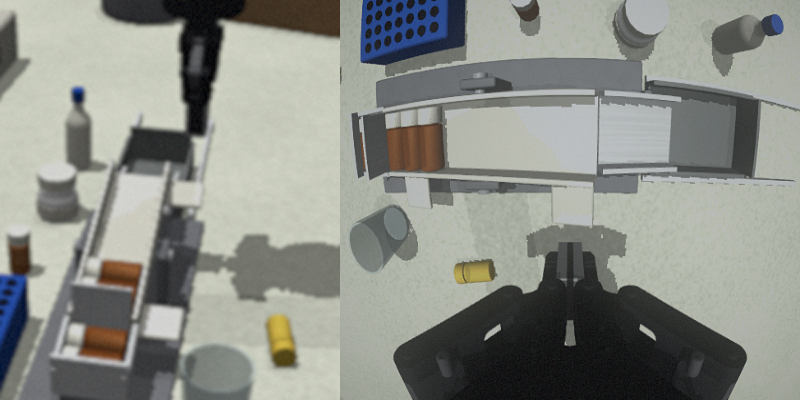

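>>> drive_tool:
  moves:
    - [0, 0, -3, 0, 0, 0]
    - [0, 0, -2, 0, 0, 0]
    - [0, 0, -0.7, 0, 0, 0]
    - [0, 0, 0, 0, 0, 0]
    - [0, 0, 0, 0, 0, 0]

```text
t: 8.95
tcp_pos: [451.9, 78.7, 96.4]
orientation: [-3.043, 1.569, 0.163]
ft_force: [0.6, -0.1, 0.0]
width: 0.3
```

>>> drive_tool:
  moves:
    - [0, 0, -0.4, 0, 0, 0]
    - [0, 0, -0.4, 0, 0, 0]
    - [0, 0, -0.4, 0, 0, 0]
    - [0, 0, 0, 0, 0, 0]

```text
t: 9.35
tcp_pos: [450.9, 78.4, 83.0]
orientation: [1.678, 1.571, -1.399]
ft_force: [-0.1, -0.6, 0.7]
width: -0.2
```

>>> drive_tool:
  moves:
    - [0, 0, -0.4, 0, 0, 0]
    - [0, 0, -0.4, 0, 0, 0]
    - [0, 0, -0.3, 0, 0, 0]
    - [0, 0, 0, 0, 0, 0]

```text
t: 9.75
tcp_pos: [450.4, 78.5, 71.7]
orientation: [-0.144, 1.57, 3.063]
ft_force: [-0.2, -0.5, 0.0]
width: 0.2
```

```bash
python3 - <<'E'
from cell import observe, read_camera
import cv2,numpy as np
for n in ("side","wrist"):
    c=read_camera(n); cv2.imwrite(f"pics/{n}5.png",c["color"][:,:,::-1])
b=cv2.imread("pics/side5.png")[120:320,230:400]
cv2.imwrite("pics/c5.png",np.hstack([cv2.resize(b,(340,400),interpolation=cv2.INTER_CUBIC),cv2.resize(cv2.imread("pics/wrist5.png"),(460,400))]))
o=observe();print(o['tcp_pos'],o['ft_force'])
E
```

```text
[450.39712348  78.55358113  71.99626425] [-0.64322642 -0.54529534  0.22426804]
```

View pics/c5.png

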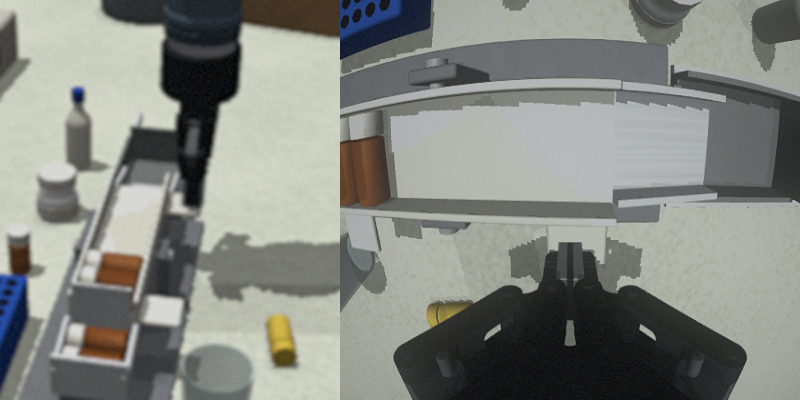

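>>> drive_tool:
  moves:
    - [0, 0, -0.3, 0, 0, 0]
    - [0, 0, -0.3, 0, 0, 0]
    - [0, 0, -0.2, 0, 0, 0]
    - [0, 0, 0, 0, 0, 0]

```text
t: 10.25
tcp_pos: [450.7, 78.4, 64.0]
orientation: [-0.136, 1.57, 3.071]
ft_force: [-0.2, -0.2, 1.3]
width: 0.2
```

```bash
python3 - <<'E'
from cell import observe, read_camera
import cv2,numpy as np
for n in ("side","wrist"):
    c=read_camera(n); cv2.imwrite(f"pics/{n}6.png",c["color"][:,:,::-1])
b=cv2.imread("pics/side6.png")[120:320,230:400]
cv2.imwrite("pics/c6.png",np.hstack([cv2.resize(b,(340,400),interpolation=cv2.INTER_CUBIC),cv2.resize(cv2.imread("pics/wrist6.png"),(460,400))]))
o=observe();print(o['tcp_pos'],o['ft_force'])
E
```

```text
[450.67297461  78.45507806  64.15404437] [-0.08035628  0.00556605  0.72264335]
```

View pics/c6.png

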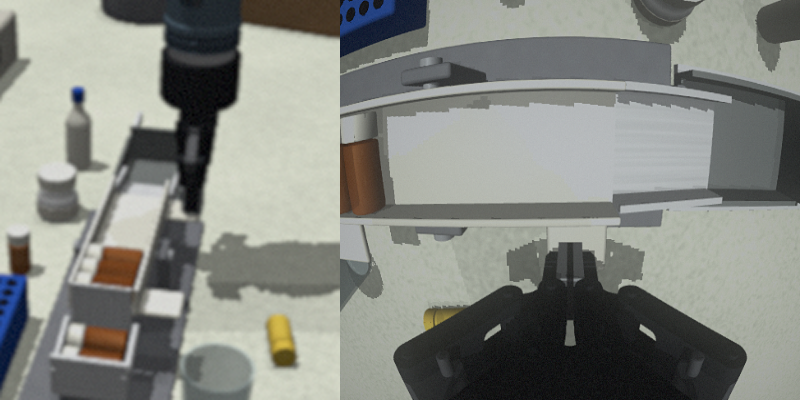

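The trough is following: the +y arm has risen, and the -y end is now nearly in line with the chute. I keep pressing.

>>> drive_tool:
  moves:
    - [0, 0, -0.3, 0, 0, 0]
    - [0, 0, -0.3, 0, 0, 0]
    - [0, 0, -0.2, 0, 0, 0]
    - [0, 0, 0, 0, 0, 0]
    - [0, 0, 0, 0, 0, 0]
    - [0, 0, 0, 0, 0, 0]
    - [0, 0, 0, 0, 0, 0]

```text
t: 11.05
tcp_pos: [450.8, 78.5, 56.3]
orientation: [-2.073, 1.571, 1.133]
ft_force: [-0.2, 0.0, -0.2]
width: 0.0
```

```bash
python3 - <<'E'
from cell import observe, read_camera
import cv2,numpy as np
for n in ("side","wrist"):
    c=read_camera(n); cv2.imwrite(f"pics/{n}7.png",c["color"][:,:,::-1])
b=cv2.imread("pics/side7.png")[120:320,230:400]
cv2.imwrite("pics/c7.png",np.hstack([cv2.resize(b,(340,400),interpolation=cv2.INTER_CUBIC),cv2.resize(cv2.imread("pics/wrist7.png"),(460,400))]))
o=observe();print(o['tcp_pos'],o['ft_force'])
E
```

```text
[450.83867868  78.53933739  56.29897745] [ 0.38349805  0.87380499 -0.80118554]
```

View pics/c7.png

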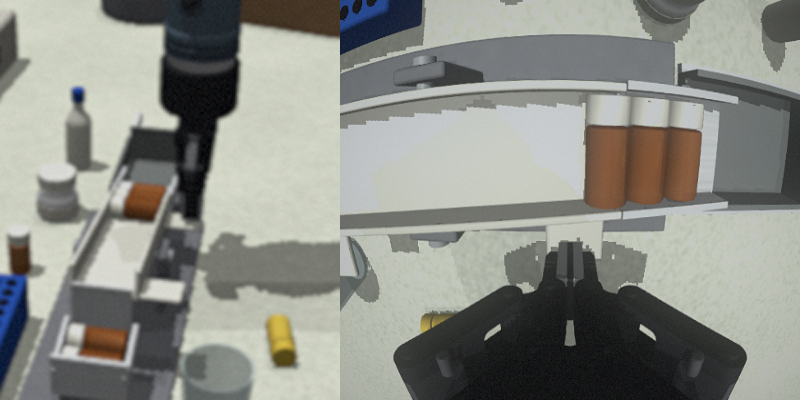

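>>> drive_tool:
  moves:
    - [0, 0, 0, 0, 0, 0]
    - [0, 0, 0, 0, 0, 0]
    - [0, 0, 0, 0, 0, 0]
    - [0, 0, 0, 0, 0, 0]
    - [0, 0, 0, 0, 0, 0]
    - [0, 0, 0, 0, 0, 0]
    - [0, 0, 0, 0, 0, 0]
    - [0, 0, 0, 0, 0, 0]

```text
t: 11.95
tcp_pos: [450.8, 78.5, 56.3]
orientation: [-2.212, 1.571, 0.994]
ft_force: [-0.2, -1.0, -0.1]
width: -0.1
```

```bash
python3 - <<'E'
from cell import observe, read_camera
import cv2,numpy as np
for n in ("side","wrist"):
    c=read_camera(n); cv2.imwrite(f"pics/{n}8.png",c["color"][:,:,::-1])
b=cv2.imread("pics/side8.png")[120:320,230:400]
cv2.imwrite("pics/c8.png",np.hstack([cv2.resize(b,(340,400),interpolation=cv2.INTER_CUBIC),cv2.resize(cv2.imread("pics/wrist8.png"),(460,400))]))
o=observe();print(o['tcp_pos'],o['ft_force'])
E
```

```text
[450.81363596  78.51988763  56.25971107] [ 0.18252358  0.2565959  -0.20855141]
```

View pics/c8.png

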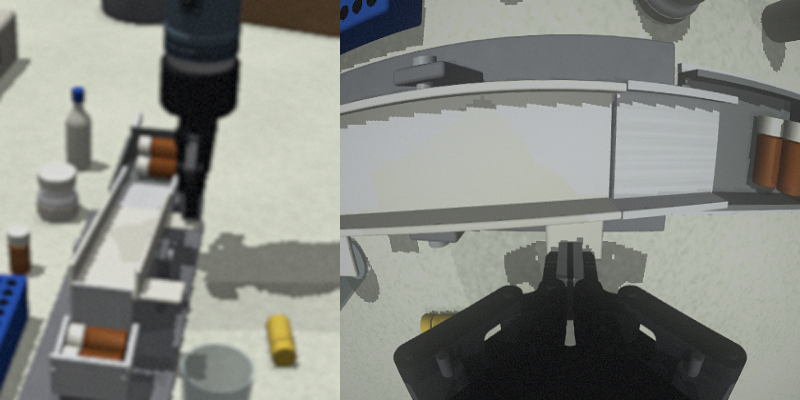

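>>> drive_tool:
  moves:
    - [0, 0, 2, 0, 0, 0]
    - [0, 0, 4, 0, 0, 0]
    - [0, 0, 5, 0, 0, 0]
    - [0, 0, 5, 0, 0, 0]
    - [-2, 4, 2, 0, 0, 0]
    - [-2, 4, 0, 0, 0, 0]
    - [0, 4, 0, 0, 0, 0]
    - [0, 4, 0, 0, 0, 0]
    - [0, 4, 0, 0, 0, 0]
    - [0, 0, 0, 0, 0, 0]
    - [0, 0, 0, 0, 0, 0]
    - [0, 0, 0, 0, 0, 0]

```text
t: 13.25
tcp_pos: [410.9, 277.1, 235.8]
orientation: [1.06, 1.569, -2.019]
ft_force: [0.5, -0.3, -0.3]
width: 0.3
```

```bash
python3 - <<'E'
from cell import observe, read_camera
from h import *
for n in ("side","top"):
    c=read_camera(n); cv2.imwrite(f"pics/{n}9.png",c["color"][:,:,::-1]); np.savez(f"{n}9.npz",**c)
b=cv2.imread("pics/side9.png")[120:360,180:400]
cv2.imwrite("pics/c9.png",cv2.resize(b,(550,600),interpolation=cv2.INTER_CUBIC))
b=cv2.imread("pics/top9.png")[160:310,170:420]
cv2.imwrite("pics/c9t.png",cv2.resize(b,(750,450),interpolation=cv2.INTER_CUBIC))
o=observe();print(o['t'],o['tcp_pos'],o['ft_force'])
E
```

```text
13.35 [411.22991784 276.66565398 235.93844884] [-0.26208201  0.32968555  0.08637251]
```

View pics/c9.png

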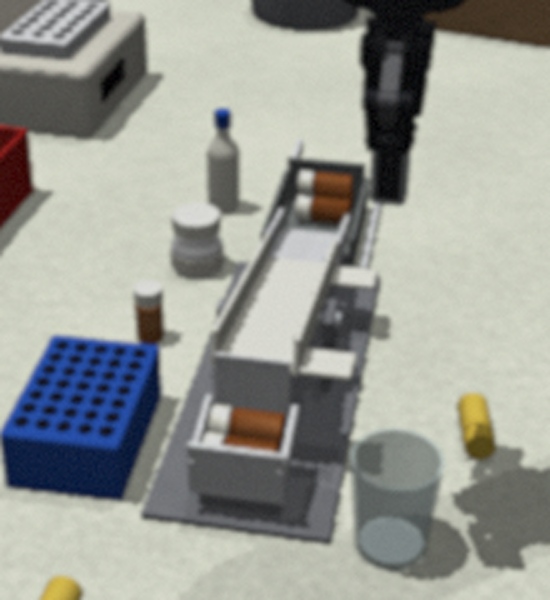

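View pics/c9t.png

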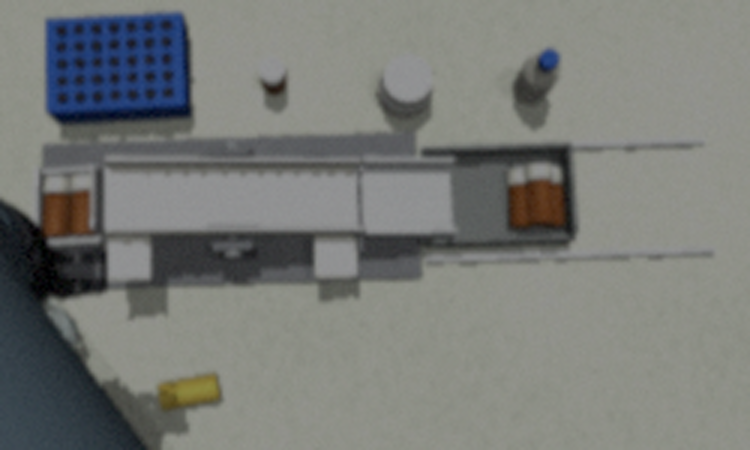

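```bash
python3 - <<'E'
from h import *
np.set_printoptions(precision=1,suppress=True)
t=load("top9"); P=cloud(t)
pv=np.array([502.2,169.2]); a=0.061; y=np.array([-np.sin(a),np.cos(a)])
u,v=170+337/3,160+257/3
print("press tab",np.nanmedian(P[int(v)-3:int(v)+4,int(u)-3:int(u)+4].reshape(-1,3),0))
for q in ((570,146),(577,240)):
    p=plane(t,170+(q[0]-1)/3,160+(q[1]-1)/3,50); print("wall",p,(p[:2]-pv)@y)
vv=160+205//3
for c in range(503,575,4): print(c,P[vv+1,170+c//3])
b=t["color"][205:245,315:365,::-1]; cv2.imwrite("pics/tv.png",cv2.resize(b,(750,600),interpolation=cv2.INTER_CUBIC))
# change vs start outside the feeder
E
```

```text
press tab [459.   75.9  51. ]
wall [ 558. -119.   50.] -291.0388377472893
wall [ 478. -124.   50.] -291.1536961286001
503 [510.2 -67.5   6.4]
507 [508.6 -71.1  17.6]
511 [507.7 -72.9  23.3]
515 [506.9 -74.6  29.1]
519 [507.4 -80.1  26.6]
523 [507.2 -82.4  28.1]
527 [507.5 -85.2  26.7]
531 [504.8 -87.3  45.1]
535 [504.7 -89.7  46.3]
539 [504.5 -92.   47.6]
543 [504.7 -97.1  47.1]
547 [504.8 -99.6  47.3]
551 [ 504.9 -102.2   47.1]
555 [ 508.1 -110.8   27.8]
559 [ 507.9 -113.    29.6]
563 [ 508.3 -116.1   27.1]
567 [ 507.  -119.3   36.6]
571 [ 505.6 -120.1   45.6]
```

View pics/tv.png

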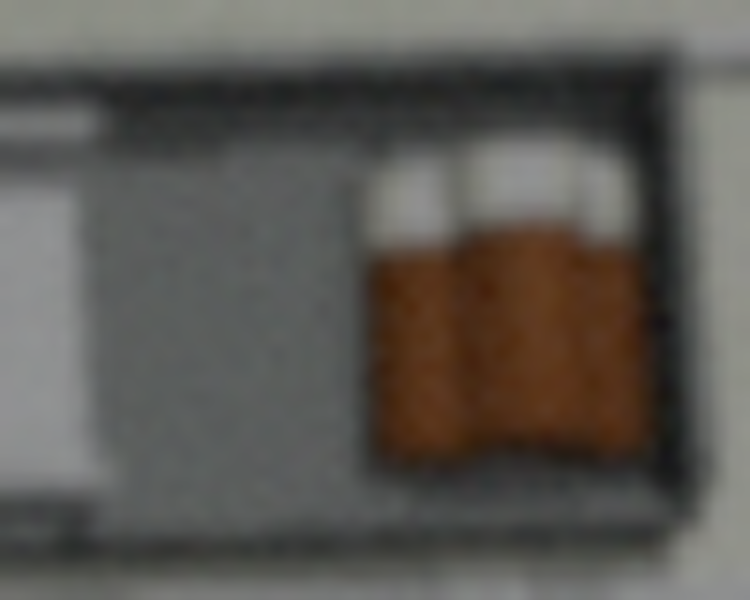

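>>> drive_tool:
  moves:
    - [0, 0, 0, 0, 0, 0]
    - [0, 0, 0, 0, 0, 0]
    - [0, 0, 0, 0, 0, 0]
    - [0, 0, 0, 0, 0, 0]
    - [0, 0, 0, 0, 0, 0]
    - [0, 0, 0, 0, 0, 0]
    - [0, 0, 0, 0, 0, 0]
    - [0, 0, 0, 0, 0, 0]

```text
t: 14.15
tcp_pos: [410.8, 278.6, 236.3]
orientation: [-2.015, 1.571, 1.192]
ft_force: [0.3, -0.0, -0.7]
width: 0.3
```

```bash
python3 - <<'E'
from cell import observe, read_camera
from h import *
for n in ("side","top"):
    c=read_camera(n); np.savez(f"{n}10.npz",**c); cv2.imwrite(f"pics/{n}10.png",c["color"][:,:,::-1])
G=lambda n:cv2.cvtColor(load(n)["color"],cv2.COLOR_RGB2GRAY).astype(np.float32)
# outer wall edge (dark->bench) col, subpixel at 50% level, top cam
for n in ("top3","top9","top10"):
    g=G(n); r=[]
    for v in range(213,238):
        p=g[v,352:372]; d=np.diff(p); d[d<0]=0; i=np.arange(len(d)); k=d.argmax(); w=slice(max(0,k-2),k+3); r.append(352.5+(d[w]*i[w]).sum()/d[w].sum())
    print(n,np.round(np.median(r[:12]),2),np.round(np.median(r[12:]),2))
# side cam: top edge of outer wall
for n in ("side3","side9","side10"):
    g=G(n); r=[]
    for u in range(300,322):
        p=g[175:192,u]; d=-np.diff(p); d[d<0]=0; i=np.arange(len(d)); k=d.argmax(); w=slice(max(0,k-2),k+3); r.append(175.5+(d[w]*i[w]).sum()/d[w].sum())
    print(n,np.round(np.median(r),2))
b=cv2.imread("pics/side10.png")[170:230,280:350]; cv2.imwrite("pics/sv.png",cv2.resize(b,(700,600),interpolation=cv2.INTER_CUBIC))
d=cv2.absdiff(G("side10"),G("side9"));print("moved px",(d[:,100:400]>40).sum())
E
```

```text
top3 360.0 360.91
top9 360.26 360.96
top10 360.27 360.92
side3 184.23
side9 184.29
side10 184.26
moved px 6
```

View pics/sv.png

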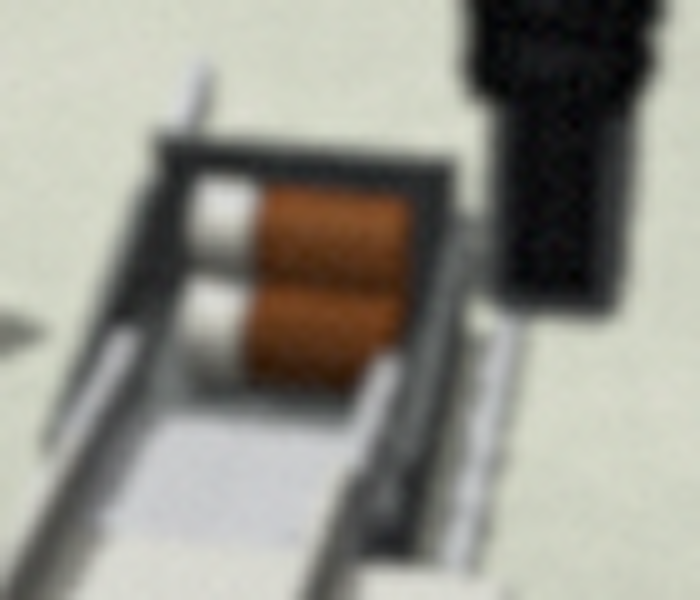

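```bash
python3 -c "
from cell import hand_in; print(hand_in())"
```

```text
the job is handed in; nothing more can be done
None
```

The job is done and handed in at about 14 s of the 42 s allowed: all three waiting vials are in the tray under the empty chute.

- **Tray:** I pushed it about 64 mm along the runway with the shut fingertips until it stopped hard. The force rose from about 5 to 21 N with no further motion.
- **Seesaw:** I then pressed the tab at the raised -y end straight down until the trough rocked over. I lifted clear and moved away from the feeder.

Last checks:
- **Tab:** its top is at 51 mm, so the seesaw is fully over.
- **Vials:** the three fed vials are at rest. One lies on top of the other two, its top at about 47 mm, below the 50 mm outer wall. The two parked vials are still in their chute.
- **Stillness:** nothing moved between two pictures about a second apart. The tray shifted by less than about 1 mm from before the vials arrived.
- **Other items:** in the last pictures the things standing around look to be where they started. I judged this by eye, and the arm hides most of the beaker in the top view.

One reading differs slightly: the tray's outer wall measured 289 to 291 mm from the pivot against the nominal 288 mm. That is about at the 2 mm camera calibration limit; I took the hard stop as the proof of home.

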